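Lock the pack holder's telescoping arm

TASK

Shut the battery-pack holder's telescoping arm: squeeze the red spring button flush with the steel bar, slide the bar into the guide so that the button goes under the lip, then keep pushing the bar in gently until the button pops out into the hole in the yellow plate and locks. Do not force it: never jam the bar hard against the guide, neither on the way in nor when the button stops it. Leave the other things on the bench where they are and let go of the bar.

Things in the scene. Friction and masses are not known exactly. Their poses are not given: they have to be found in the camera images.
- guide: Fixed bench holder: dark steel base plate 370 x 90 x 12 mm (x -185 to 185) with an aluminium guide channel from x = 0 (mouth) to x = 150 mm. Origin on the mat below the mouth's centre; x = the way the bar is pushed in, y away from the button side, z up. Channel inside 22 mm wide (y +-11) for a 20 mm bar, walls 48 mm high, outer faces y = -21 and 21 mm.
- mouth (a point): Centre of the channel's mouth on the bar's axis, 36 mm above the mat. Two blue straps bridge the channel's top at x = 12 to 26 and 135 to 149 mm past the mouth, their tops 54 mm above the mat. Fingers beside the bar cannot pass the mouth, so squeeze only the rear half of the button: its front half can then slide under the lip while held. More than 25 N of the bar against the guide is too hard.
- lip (a point): Top outer corner area of the channel's wall on the button (-y) side, at the mouth, 48 mm above the mat. The first 45 mm of this wall is a plain square-edged lip (y -11 to -19 mm) that the button must pass under. Beyond it a yellow adjustable plate has the only hole, 23 mm long, 18 mm high. The plate's place is not reported: hole centre 58 to 102 mm past the mouth; find it by feel or sight.
- rail_end (a point): Outer end of the rail in front of the mouth (top face, 24 mm above the mat), on which the bar rides. The rail is 14 mm wide, narrower than the bar, so fingers can straddle the bar; beside it there is only the 12 mm base plate.
- bar: Loose steel bar 0.18 to 0.33 kg, 200 mm long, 20 wide (y), 24 high (z), lying level on the rail, leading end already in the channel. Origin: on its axis (36 mm above the mat) at the button's centre. x along the bar towards the channel; it reaches from x = -110 to 90 mm. At the tail an upright orange jaw plate, x -118 to -110, 36 mm wide, from 12 below to 34 above the axis.
- button_face (a point): Middle of the red spring button's outer face, on the bar's -y side: 18 mm long (along the bar), 12 high, square ends. Out: 6 mm proud, blocked by the lip; flush or nearly so it passes. Spring 1.2 N at first, 3.5 N flush. Under the lip it stays pressed and rubs: about 3 to 8 N to push the bar. At the hole it springs out and stops the bar dead both ways, with 2.5 mm of play either way.
- button (a joint): How far the button is pressed in, m: 0 = fully out, 0.006 = flush with the bar's side, 0.007 = end of travel.
- jaw_back (a point): Middle of the back face (away from the channel) of the orange jaw plate at the bar's tail, 47 mm above the mat: the place to push the bar from behind.
- pack_a: Loose blue battery pack 63 x 55 mm, 18 mm high, bystander. Origin: centre of underside.
- pack_b: A second blue battery pack, the same size, bystander. Origin: centre of underside.
- caliper: Loose digital caliper lying flat, 230 mm long along its x, 60 mm wide at the jaws, 10 mm high, bystander.
- phone: Loose black phone 150 x 72 mm, 8 mm thick, bystander. Origin: centre of underside.
- spare_bar: Loose spare bar 175 mm long with a black jaw and no button, 35 mm high, not used: bystander. Origin: underside.
- spray_can: Loose upright can 56 mm in diameter, 150 mm high, bystander. Origin: centre of underside.
- parts_tray: Loose grey two-part tray 120 x 160 mm, 35 mm high, bystander. Origin: centre of underside.
- screwdriver: Loose screwdriver lying flat, bystander.
There are look-alikes about, which are no part of the job. Leave any green look-alike of the bar alone.

How it is judged:
On the way, in this order (a step that is already met when the one before it is completed fails the run):
1. the fingers hold the button pressed nearly flush, its centre still in front of the mouth (value of joint button above 0.0038 m and x of button_face in the frame of guide below 0 m and contact force between the fingers and bar above 1 N), for 0.1 s.
2. the button is pressed in under the guide's wall, its centre more than 12 mm past the mouth (value of joint button above 0.003 m and x of button_face in the frame of guide above 0.012 m), for 0.1 s.
At the end, for the whole second after the job is handed in: The button is out (pressed in less than 1.5 mm) with its centre 53 to 107 mm past the guide's mouth, that is, standing in the plate's hole; the bar lies in the guide (within 0.1 rad of it) at rest and is let go (value of joint button below 0.0015 m and x of button_face in the frame of guide between 0.053 and 0.107 m and angle between the x axis of bar and the x axis of guide, either way round below 0.1 rad and y of button_face in the frame of guide between -0.02 and -0.013 m and z of button_face in the frame of guide between 0.03 and 0.042 m and linear speed of bar below 0.01 m/s); the robot touches nothing.
It fails at once if the bar or its button is pressed against the guide with more than 25 N (contact force between bar and guide above 25 N).
It fails at once if another thing on the bench is moved by more than 30 mm (distance of any of pack_a, pack_b, caliper, phone, spare_bar, spray_can, parts_tray, screwdriver from where it was at the start of the episode above 0.03 m).
It also fails if it takes over 54 s, if anything falls off the work surface, if the arm or the gripper's body presses on something with over 40 N, if the wrist force passes 120 N, or if a joint passes its speed limit or range.

ROBOT

A 7-joint arm with a two-finger parallel gripper is mounted at the origin on the work surface. World frame = base frame: x ahead of the robot, y to its left, z up, the work surface at z = 0. Lengths are in m, angles in rad, forces in N, time in s.
With the tool pointing down it reaches from about 0.425 to 0.925 m from the base axis. Payload 6.8 kg.
Tool frame: the origin (TCP) lies on the front face of the gripper's body, between the roots of the fingers; the fingertips stand 73 mm ahead of it and the grasp point (between the pads) lies 54 mm ahead of it (arm.tip_extent is the z of the fingertips in the tool frame, in m); z points along the fingers, y is the line along which they close (so a half turn about z gives the same grasp; the last joint's range is limited). The gripper opens to 85 mm and grips with 20 to 120 N. Pads are 22 mm wide; open, the fingers measure 114 mm over their backs; the gripper's body (76 mm by 85 mm) begins 54 mm behind the grasp point. The pads swing forward as they close: fully open they stand 13 mm farther back than shut.
Start: joints at [1.024, 0.477, 0.022, 1.555, -0.011, 1.109, -0.083], TCP at [0.287, -0.611, 0.304] pointing down, gripper open.
Joint ranges: [-2.96, 2.96], [-0.34, 2.1], [-1.41, 1.46], [0.24, 2.44], [-1.37, 4.51], [0.17, 1.92], [-2.96, 2.96]. Speed limits (rad/s): [2.39, 2.39, 3.14, 3.14, 3.14, 3.14, 3.14].

INTERFACE

Orientations are given as a unit quaternion [w, x, y, z].
In Python, from rig import state, optics, arm, nets gives the robot as it stands.
- The arm moves only by the tool play_rows, never from a script. Its argument "steps" is a list of rows, each an object with "fingers": the opening, from 0 (shut) to 1 (fully open); "delta_pos": the shift along the world's x, y, z as a fraction of full scale, a list of three; "turn": the turn about the world's z as a fraction of full scale. A call has 1 to 10 rows; each row shifts and turns the commanded pose from where the row before left it; what a row does not reach is not made up. Full scale, the value 1, is 3 cm for a shift and 120 degrees for a turn. A row lasts 1/10 s, in which the tool goes at most 50 mm and 8.59 degrees, less where a joint would pass 70% of its speed; a pose out of reach is approached as far as the arm can. A call with a number of a shift or a turn outside -1 to 1 is refused whole. A call with a gripper value outside its range is refused whole. The fingers move at their own pace and stop on an object; "grip_force" is the grip in N (left out, the last holds). Time passes only in rows, so rows that do not move let the fingers close. It gives the time, the measured TCP pose, the force, the opening and the grip force at its end, in the units of the state.
- state(): the state, without advancing time (a new reading comes with each control period).
- optics.camera(name): name is "scene" or "side" or "wrist"; returns a dict with "color" (384x512x3 uint8, red, green, blue), "depth" (384x512 float32, m along the optical axis (not along the pixel's ray), 0 where there is no reading), "mtx" (3x3 intrinsics, pixels), "pose" (4x4, takes a point from camera to world coordinates). Camera axes: x right, y down, z forward; pixel columns grow to the right and rows downward; lengths in m; the calibration is good to about 2 mm. A picture is of the moment at which its call begins.
- arm.hand_in(): hands the job in; it is judged then, once.
Trained networks look in a picture, given as the dict that the camera call returned (one of the last four; its "shot" number tells which), for a name from the list of things; names that differ only in an ending like _2 or _b are one class to them, and where a whole thing is asked for, a point or a joint stands for the part that bears it (a point fixed in the world has none). Each returns a list of dicts, best first, with "score" (0 to 1); they miss things now and then, are a little off and sometimes report something else, mostly with a low value. They report only what shows in the picture. A call takes as long as a camera call. They do not tell look-alikes from the thing itself.
- nets.boxes_of(picture, label): "position" ([column, row] in pixels, amid what is visible of it).
- nets.trace(picture, label): "region" (384x512 bool, what is visible of it) and "position" ([column, row] in pixels, amid what is visible of it).
The state is a dict: "time_s": time; "qpos": joint angles; "qvel": joint speeds; "effort": joint torques, N m; "ee_pos": TCP position; "orientation": TCP orientation; "ft_force": force on the tool from outside, world axes, zero at the start; "torque": the same for the moment, N m; "gripper_width": finger opening in m; "grasp_force": force on a finger pad.
Only numpy, scipy, OpenCV 4.12 (cv2) and the standard library are available. Lean on these libraries where they do the work, as an engineer would, in place of code of your own. Each camera call takes 0.05 s, during which the arm holds its last target. There are 200 camera calls.

## Working session

There is one attempt and no reset: what is moved stays moved. The work goes in short steps, Python scripts to look and compute and a tool call to move; the robot and the scene stay as the last step left them, time stands still between calls to the robot, and variables do not carry over. Pictures are saved under pics/ and viewed, at most 10 in all, crops included, and the job is handed in when it is done.

Besides the shell and the picture viewer there is one more tool, called after ">>>" in YAML: its name, and indented under it one key for each argument. play_rows: Moves the arm, as the interface text tells. Its arguments: {"type":"object","properties":{"steps":{"type":"array","items":{"type":"object","properties":{"fingers":{"type":"number"},"delta_pos":{"type":"array","items":{"type":"number"}},"turn":{"type":"number"}}}},"grip_force":{"type":"number"}},"required":["steps"]}

```bash
mkdir -p pics; ls; cat > h.py <<'E'
import numpy as np, cv2
from rig import state, optics, arm, nets
def w(p,uv,d=None):
    u,v=uv; 
    if d is None: d=p["depth"][int(round(v)),int(round(u))]
    K=p["mtx"]; c=np.array([(u-K[0,2])/K[0,0]*d,(v-K[1,2])/K[1,1]*d,d,1.])
    return (p["pose"]@c)[:3]
def cloud(p):
    v,u=np.mgrid[0:384,0:512]; d=p["depth"]; K=p["mtx"]
    c=np.stack([(u-K[0,2])/K[0,0]*d,(v-K[1,2])/K[1,1]*d,d,np.ones_like(d)],-1)
    return (c@p["pose"].T)[...,:3]
def save(p,n): cv2.imwrite("pics/"+n,cv2.cvtColor(p["color"],cv2.COLOR_RGB2BGR))
E
python3 - <<'E'
from h import *
a=optics.camera("scene");b=optics.camera("side")
im=np.vstack([a["color"],b["color"]])
cv2.imwrite("pics/1.png",cv2.cvtColor(cv2.resize(a["color"],(768,576)),cv2.COLOR_RGB2BGR))
cv2.imwrite("pics/2.png",cv2.cvtColor(cv2.resize(b["color"],(768,576)),cv2.COLOR_RGB2BGR))
for n,p in(("scene",a),("side",b)):
  print(n,p["pose"].round(3).tolist())
  for l in("bar","button_face","guide","jaw_back","mouth","spare_bar","spray_can"):
    try:
      for r in nets.boxes_of(p,l)[:3]: print(l,round(r["score"],2),np.round(r["position"]),w(p,r["position"]).round(3))
    except Exception as e: print(l,e)
s=state();print(s["ee_pos"],s["orientation"],s["gripper_width"],s["ft_force"])
E
```

```text
pics
scene [[-0.207, 0.798, -0.566, 1.41], [0.978, 0.17, -0.118, 0.16], [0.002, -0.578, -0.816, 1.335], [0.0, 0.0, 0.0, 1.0]]
bar 0.74 [261. 200.] [ 0.524 -0.024  0.017]
bar 0.64 [224. 146.] [ 0.328 -0.199  0.023]
bar 0.37 [301. 213.] [0.568 0.113 0.05 ]
guide 0.92 [295. 214.] [0.563 0.096 0.031]
guide 0.48 [159. 141.] [ 0.356 -0.433  0.026]
jaw_back 0.95 [259. 198.] [ 0.526 -0.03   0.032]
jaw_back 0.69 [324. 157.] [0.305 0.153 0.027]
jaw_back 0.58 [226. 145.] [ 0.321 -0.193  0.022]
mouth 0.63 [301. 215.] [0.561 0.113 0.029]
spare_bar 0.63 [160. 144.] [ 0.362 -0.427  0.021]
spray_can 0.61 [315. 265.] [0.784 0.181 0.137]
side [[-0.83, -0.407, 0.382, 0.103], [-0.558, 0.597, -0.576, 0.62], [0.006, -0.692, -0.722, 0.852], [0.0, 0.0, 0.0, 1.0]]
bar 0.86 [348. 189.] [ 0.298 -0.194  0.026]
bar 0.81 [256. 191.] [ 0.508 -0.015  0.049]
bar 0.63 [288. 281.] [0.293 0.172 0.021]
button_face 0.73 [123. 286.] [0.617 0.407 0.021]
button_face 0.39 [164. 314.] [0.488 0.404 0.016]
guide 0.92 [224. 223.] [0.525 0.121 0.03 ]
jaw_back 0.9 [350. 189.] [ 0.291 -0.2    0.023]
jaw_back 0.79 [287. 281.] [0.295 0.173 0.02 ]
jaw_back 0.43 [123. 285.] [0.62  0.405 0.016]
mouth 0.91 [223. 223.] [0.524 0.125 0.034]
spare_bar 0.82 [363. 148.] [ 0.338 -0.42   0.009]
spray_can 0.59 [139. 189.] [0.737 0.207 0.115]
spray_can 0.26 [222. 224.] [0.528 0.126 0.031]
[ 0.28676016 -0.61107318  0.30395027] [2.71996756e-05 9.76034999e-01 2.17613603e-01 4.29831819e-06] 0.08568959814537695 [ 0.35850779 -0.36537047 -0.09589543]
```

View pics/1.png

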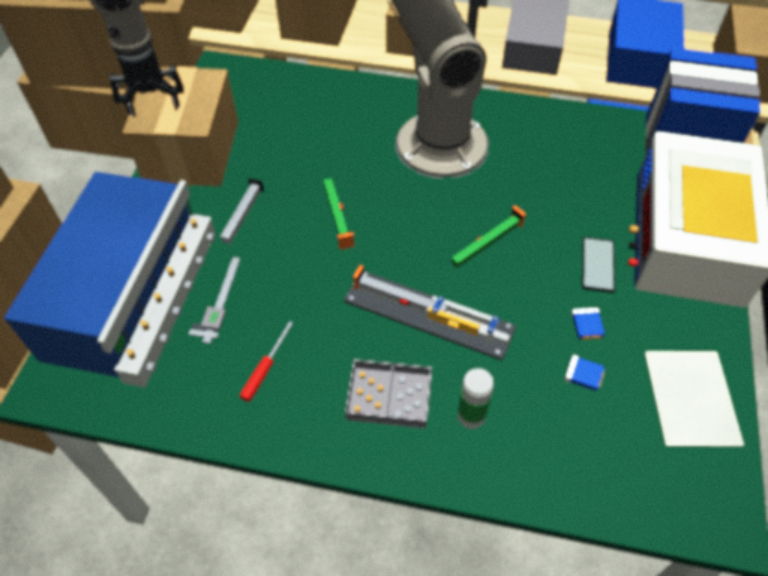

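View pics/2.png

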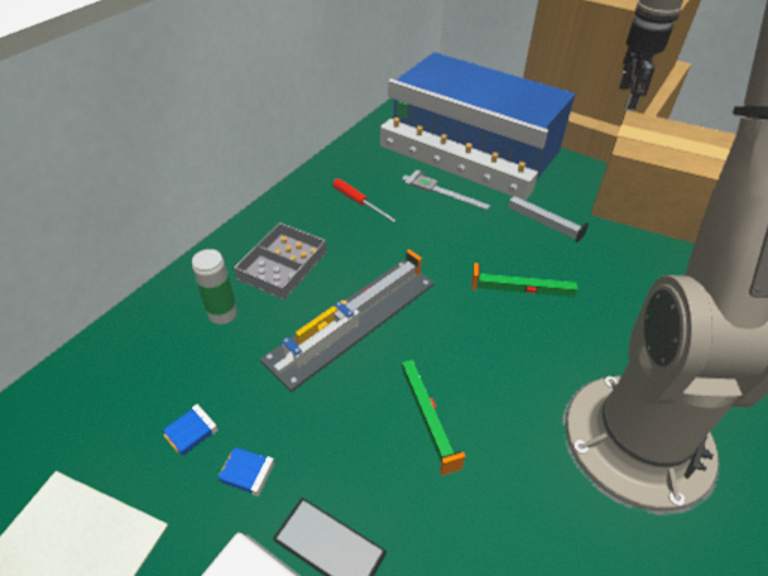

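The steel bar with the red button is in the dark holder: scene (405,300), jaw at (358,275); side jaw at (413,262). The two green bars, scene (340,212) and (490,235), are look-alikes. I'll move over the holder and measure with the wrist camera.

>>> play_rows:
  steps:
    - {"delta_pos": [0,1,0],"turn": 0.07}
    - {"delta_pos": [0,1,0],"turn": 0.07}
    - {"delta_pos": [0,1,0],"turn": 0.07}
    - {"delta_pos": [0.2,1,0],"turn": 0.07}
    - {"delta_pos": [0.4,1,0],"turn": 0.07}
    - {"delta_pos": [0.4,1,0],"turn": 0.07}
    - {"delta_pos": [0.4,1,0]}
    - {"delta_pos": [0.4,1,0]}
    - {"delta_pos": [0.4,1,0]}
    - {"delta_pos": [0.4,1,0]}

```text
invalid input at $.steps[0]: expected keys fingers, delta_pos, turn
```

>>> play_rows:
  steps:
    - {"delta_pos": [0.5,1,0],"fingers": 1}
    - {"delta_pos": [0.5,1,0]}
    - {"delta_pos": [0.5,1,0]}
    - {"delta_pos": [0.6,1,0]}
    - {"delta_pos": [0.6,1,0]}
    - {"delta_pos": [0.6,1,0]}
    - {"delta_pos": [0.6,1,0]}
    - {"delta_pos": [0.6,1,0]}
    - {"delta_pos": [0.6,1,0]}
    - {"delta_pos": [0.6,1,0]}

```text
invalid input at $.steps[0]: expected keys fingers, delta_pos, turn
```

```bash
python3 - <<'E'
from h import *
a=optics.camera("wrist")
s=state();print(s["time_s"],s["ee_pos"],s["orientation"],s["qpos"]);print(a["pose"].round(3).tolist(),a["mtx"].tolist())
np.savez("w1.npz",**{k:a[k] for k in("color","depth","mtx","pose")})
cv2.imwrite("pics/3.png",cv2.cvtColor(cv2.resize(a["color"],(768,576)),cv2.COLOR_RGB2BGR))
for l in("button_face","jaw_back","mouth","bar","guide"):
  for r in nets.boxes_of(a,l)[:2]: print(l,round(r["score"],2),np.round(r["position"]),w(a,r["position"]).round(4))
E
```

```text
0.85 [ 0.28678654 -0.61106346  0.30393067] [1.96587746e-05 9.76033954e-01 2.17618288e-01 1.82281428e-05] [ 1.02389412  0.47696988  0.02241014  1.55539442 -0.01151504  1.10930869
 -0.08311824]
[[0.425, -0.872, -0.243, 0.348], [-0.905, -0.41, -0.114, -0.582], [-0.0, 0.269, -0.963, 0.375], [0.0, 0.0, 0.0, 1.0]] [[321.8476198426759, 0.0, 256.3112785289797], [0.0, 321.8476198426759, 184.48173851862904], [0.0, 0.0, 1.0]]
```

View pics/3.png

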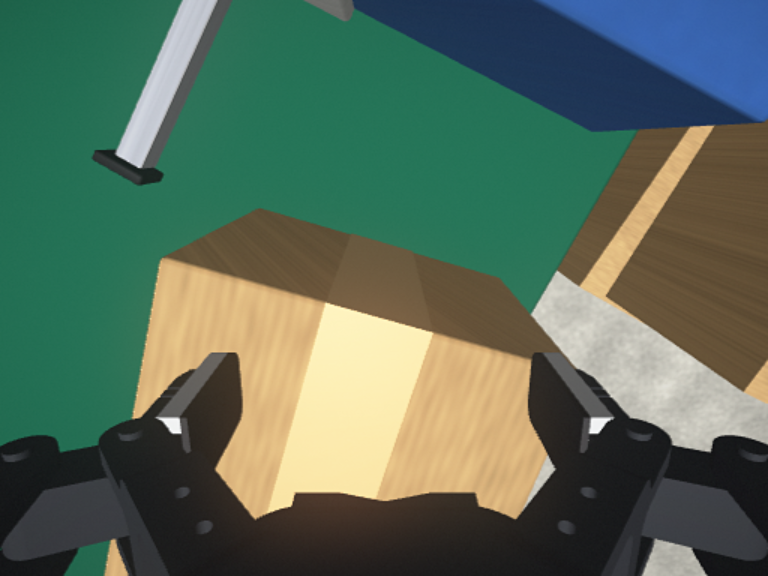

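The picture still shows the start position (wooden box, spare bar at (170,80)): the calls were refused because every key is required.

>>> play_rows:
  steps:
    - {"fingers": 1,"delta_pos": [0,1,0],"turn": 0.07}
    - {"fingers": 1,"delta_pos": [0,1,0],"turn": 0.07}
    - {"fingers": 1,"delta_pos": [0,1,0],"turn": 0.07}
    - {"fingers": 1,"delta_pos": [0.2,1,0],"turn": 0.07}
    - {"fingers": 1,"delta_pos": [0.4,1,0],"turn": 0.07}
    - {"fingers": 1,"delta_pos": [0.4,1,0],"turn": 0.07}
    - {"fingers": 1,"delta_pos": [0.4,1,0],"turn": 0}
    - {"fingers": 1,"delta_pos": [0.4,1,0],"turn": 0}
    - {"fingers": 1,"delta_pos": [0.4,1,0],"turn": 0}
    - {"fingers": 1,"delta_pos": [0.4,1,0],"turn": 0}

```text
time_s: 2.1
ee_pos: [0.3651, -0.3099, 0.3042]
orientation: [0.0, 0.791, 0.612, 0.0]
ft_force: [0.6, -0.0, 0.8]
gripper_width: 0.0852
grasp_force: 0.0
```

>>> play_rows:
  steps:
    - {"fingers": 1,"delta_pos": [0.4,1,0],"turn": 0}
    - {"fingers": 1,"delta_pos": [0.4,1,0],"turn": 0}
    - {"fingers": 1,"delta_pos": [0.5,1,0],"turn": 0}
    - {"fingers": 1,"delta_pos": [0.5,1,0],"turn": 0}
    - {"fingers": 1,"delta_pos": [0.5,1,0],"turn": 0}
    - {"fingers": 1,"delta_pos": [0.5,1,0],"turn": 0}
    - {"fingers": 1,"delta_pos": [0.6,1,0],"turn": 0}
    - {"fingers": 1,"delta_pos": [0.6,1,0],"turn": 0}
    - {"fingers": 1,"delta_pos": [0.6,1,0],"turn": 0}
    - {"fingers": 1,"delta_pos": [0.6,0.8,0],"turn": 0}

```text
time_s: 3.1
ee_pos: [0.5214, -0.0151, 0.3042]
orientation: [0.0, 0.79, 0.613, 0.0]
ft_force: [0.1, -0.0, 0.1]
gripper_width: 0.0853
grasp_force: 0.0
```

```bash
cat > look.py <<'E'
from h import *
import sys
n=sys.argv[1]
a=optics.camera("wrist")
s=state();print(s["time_s"],s["ee_pos"].round(4),s["orientation"].round(4),s["qpos"].round(2));print(a["pose"].round(3).tolist())
np.savez(n+".npz",**{k:a[k] for k in("color","depth","mtx","pose")})
cv2.imwrite("pics/%s.png"%n,cv2.cvtColor(cv2.resize(a["color"],(768,576)),cv2.COLOR_RGB2BGR))
for l in("button_face","jaw_back","mouth","bar","guide"):
  for r in nets.boxes_of(a,l)[:2]: print(l,round(r["score"],2),np.round(r["position"]),w(a,r["position"]).round(4))
E
python3 look.py w2
```

```text
3.15 [ 0.5239 -0.0107  0.3046] [-3.000e-04  7.887e-01  6.147e-01  2.500e-03] [ 0.35  0.27 -0.53  1.89  0.16  1.02 -0.49]
[[0.969, -0.239, -0.067, 0.538], [-0.248, -0.933, -0.26, 0.05], [-0.0, 0.268, -0.963, 0.375], [0.0, 0.0, 0.0, 1.0]]
button_face 0.68 [240. 101.] [0.5208 0.0484 0.047 ]
button_face 0.6 [28. 65.] [0.3187 0.137  0.0247]
jaw_back 0.93 [170. 303.] [ 0.3798 -0.1533  0.0461]
jaw_back 0.87 [251. 158.] [ 0.5169 -0.0086  0.0497]
mouth 0.76 [240. 106.] [0.5176 0.0432 0.0125]
bar 0.94 [52. 64.] [0.344  0.1311 0.0267]
bar 0.83 [254. 163.] [ 0.5189 -0.0154  0.0482]
guide 0.72 [242. 106.] [0.5217 0.0435 0.0491]
guide 0.65 [266. 139.] [0.537  0.0054 0.0433]
```

View pics/w2.png

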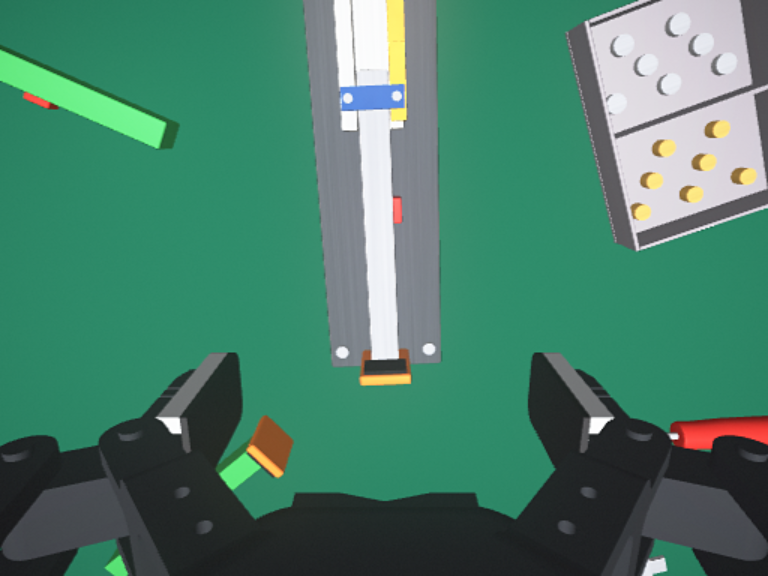

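The picture shows the steel bar, button at (396,210), mouth at about (375,125), jaw at (386,370); only green look-alikes at the left. Now I fit the geometry from depth.

```bash
cat > fit.py <<'E'
from h import *
import sys
a=dict(np.load(sys.argv[1]+".npz")); P=cloud(a); C=a["color"].astype(int); ok=a["depth"]>0
R,G,B=C[...,0],C[...,1],C[...,2]
def line(m,n):
    x=P[m]; print(n,len(x)); 
    return x
# base plate: grey, z ~12mm
grey=(abs(R-G)<25)&(abs(B-G)<25)
V,U=np.mgrid[0:384,0:512]
reg=(U>195)&(U<305)&(V<262)
m=ok&grey&reg&(abs(P[...,2]-.012)<.004)
r=cv2.minAreaRect(P[m][:,:2].astype(np.float32)*1000); print("base",r,np.median(P[m][:,2]))
m=ok&grey&reg&(abs(P[...,2]-.048)<.003)
print("tops z",np.median(P[m][:,2]))
red=ok&reg&(R>150)&(G<70)&(B<70)&(U>255)&(V>120)
print("red",red.sum(),np.median(P[red],0),P[red].min(0),P[red].max(0))
org=ok&reg&(R>180)&(G>80)&(G<180)&(B<70)&(V>225)
print("orange",org.sum(),np.median(P[org],0),P[org].min(0),P[org].max(0))
# bar top in guide-ish axes
c=np.array(r[0])/1000; d=np.array([.258,.966])
bt=ok&reg&(abs(P[...,2]-.048)<.004)&grey&(V>95)&(V<235)
# rows: centre of bar top per row
pts=[]
for v in range(95,235,6):
    u=np.where(bt[v]&(U[v]>235)&(U[v]<275))[0]
    if len(u)>4: pts.append(np.r_[P[v,u].mean(0),np.linalg.norm(P[v,u[-1],:2]-P[v,u[0],:2])])
pts=np.array(pts);print((pts*1000).round(1))
E
python3 fit.py w2
```

```text
base ((523.0150146484375, 12.237838745117188), (270.0600280761719, 89.43828582763672), 78.18449401855469) 0.012832936588807298
tops z 0.04881220144933507
  return _methods._mean(a, axis=axis, dtype=dtype,
  ret = um.true_divide(
Traceback (most recent call last):
  File "fit.py", line 17, in <module>
    print("red",red.sum(),np.median(P[red],0),P[red].min(0),P[red].max(0))
                                              ~~~~~~~~~~^^^
ValueError: zero-size array to reduction operation minimum which has no identity
```

```bash
sed -i 's/red=ok.*/print(C[140,264]); red=ok\&reg\&(R>1.8*G)\&(abs(G-B)<50)\&(U>255)\&(V>120)\&(V<160)\&(P[...,2]>.025)/' fit.py; sed -i 's/^c=np.array.*/r0=np.radians(r[2]);d=np.array([np.cos(r0),np.sin(r0)])/; s/^pts=np.array(pts).*/pts=np.array(pts);k=np.polyfit(pts[:,1],pts[:,0],1);print("bar dir deg",np.degrees(np.arctan2(1,k[0])));print((pts[::3]*1000).round(1))/' fit.py; python3 fit.py w2
```

```text
base ((523.0150146484375, 12.237838745117188), (270.0600280761719, 89.43828582763672), 78.18449401855469) 0.012832936588807298
tops z 0.04881220144933507
[255 120 115]
red 102 [0.53473553 0.00533023 0.04291228] [ 0.53079295 -0.00363847  0.03885341] [0.53895224 0.01393835 0.04670677]
orange 14 [ 0.49012312 -0.09826825  0.06956606] [ 0.48344517 -0.10409744  0.06796605] [ 0.51504362 -0.09690036  0.07117462]
bar dir deg 78.15649180753277
[[530.2  46.3  48.8  19.7]
 [526.3  29.4  49.1  18.9]
 [522.8  11.8  48.9  19.3]
 [519.1  -6.3  48.4  19.6]
 [515.4 -25.   48.5  19.8]
 [511.  -44.   48.7  19.1]
 [507.  -63.8  48.8  19.4]
 [502.8 -84.3  48.6  19.7]]
```

>>> play_rows:
  steps:
    - {"fingers": 1,"delta_pos": [0,0,-0.5],"turn": 0.02}
    - {"fingers": 1,"delta_pos": [0,0,-1],"turn": 0}
    - {"fingers": 1,"delta_pos": [0,0,-1],"turn": 0}
    - {"fingers": 1,"delta_pos": [0,0,-0.5],"turn": 0}
    - {"fingers": 1,"delta_pos": [0,0,0],"turn": 0}
    - {"fingers": 1,"delta_pos": [0,0,0],"turn": 0}

```text
time_s: 4.0
ee_pos: [0.5207, -0.018, 0.2144]
orientation: [0.0, 0.778, 0.628, -0.0]
ft_force: [0.6, -0.3, 0.8]
gripper_width: 0.0851
grasp_force: 0.0
```

```bash
python3 look.py w3; python3 - <<'E'
from h import *
a=dict(np.load("w3.npz"));P=cloud(a);C=a["color"].astype(int);R,G,B=C[...,0],C[...,1],C[...,2]
t=np.radians(78.17);d=np.array([np.cos(t),np.sin(t)]);n=np.array([-d[1],d[0]])
S=(P[...,:2]-[.522,.0078])@d*1000;N=(P[...,:2]-[.522,.0078])@n*1000;Z=P[...,2]*1000;ok=a["depth"]>0
near=ok&(abs(N)<60)&(abs(S)<160)
red=near&(R>1.8*G)&(abs(G-B)<50)&(Z>25)&(Z<55)
print("red",red.sum(),[np.percentile(x[red],[2,50,98]).round(1) for x in(S,N,Z)])
top=near&(abs(Z-48.5)<3)&(abs(N)<14)&(S>-90)&(S<40)
for s in range(-90,40,20):
    m=top&(abs(S-s)<4); 
    if m.sum()>5: print(s,np.percentile(N[m],[1,99]).round(1),np.median(Z[m]).round(1))
wall=near&(abs(Z-48)<4)&(abs(N)>13)&(abs(N)<24)
for sg in(-1,1):
    m=wall&(N*sg>0)&~red; print("wall",sg,m.sum(),np.percentile(S[m],[0,1,5]).round(1) if m.sum() else '',np.percentile(N[m],[1,99]).round(1) if m.sum() else '')
o=near&(R>150)&(G>70)&(G<190)&(B<90)&(S<-90); print("orange",o.sum(),[np.percentile(x[o],[2,50,98]).round(1) for x in(S,N,Z)] if o.sum() else '')
y=near&(R>180)&(G>140)&(B<110)&(S>30)
print("yellow",y.sum(),[np.percentile(x[y],[1,50,99]).round(1) for x in(S,N,Z)] if y.sum() else '')
E
```

```text
4.05 [ 0.5212 -0.0177  0.215 ] [6.000e-04 7.779e-01 6.284e-01 5.000e-04] [ 0.33  0.38 -0.5   1.98  0.24  0.84 -0.52]
[[0.978, -0.202, -0.057, 0.534], [-0.21, -0.942, -0.263, 0.048], [-0.001, 0.269, -0.963, 0.285], [0.0, 0.0, 0.0, 1.0]]
button_face 0.67 [269. 151.] [0.5351 0.0056 0.0419]
button_face 0.55 [ 76. 382.] [ 0.287  -0.1981  0.0136]
jaw_back 0.96 [35. 63.] [0.3748 0.1062 0.025 ]
jaw_back 0.68 [160. 330.] [ 0.3893 -0.1583  0.007 ]
mouth 0.63 [268. 125.] [0.5385 0.0223 0.0109]
bar 0.86 [36. 62.] [0.376  0.1069 0.0252]
bar 0.8 [254. 179.] [0.5345 0.0481 0.2852]
guide 0.95 [267. 120.] [0.5392 0.0268 0.0127]
guide 0.34 [474.  83.] [0.7144 0.0189 0.003 ]
red 174 [array([-1.11e+02, -1.00e-01,  8.60e+00]), array([-15.6, -13.2,  17. ]), array([38.7, 42.8, 49.7])]
-90 [-9.4  9.4] 48.9
-70 [-9.4  9.1] 48.8
-50 [-9.4  9.5] 48.8
-30 [-10.2   9.1] 48.9
-10 [-10.1   9.5] 48.8
10 [-10.    9.1] 48.8
30 [-10.    9.5] 48.8
wall -1 504 [-111.9 -111.2   53.8] [-21.2 -13. ]
wall 1 637 [-111.5 -110.4   54.7] [13.1 20.7]
orange 291 [array([-117.7, -110.8, -109.7]), array([-17.5,   8.7,  17.3]), array([28.5, 69.3, 71.3])]
yellow 83 [array([ 59. ,  81.5, 103.2]), array([-21.2, -11.3, -11.3]), array([41.6, 48.7, 52.8])]
```

View pics/w3.png

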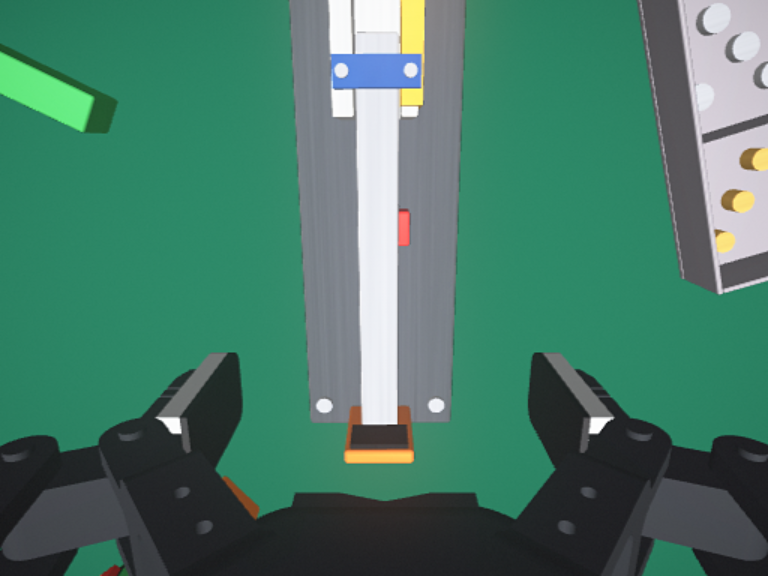

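Image confirms: button (403,227) beside the bar, mouth at (350,115), jaw (378,440); bar aligned, mouth 54 mm ahead of the button. Descend straddling the rear part of the button.

>>> play_rows:
  steps:
    - {"fingers": 1,"delta_pos": [-0.06,0.4,-0.9],"turn": 0.0025}
    - {"fingers": 1,"delta_pos": [0,0,-1],"turn": 0}
    - {"fingers": 0.7,"delta_pos": [0,0,-1],"turn": 0}
    - {"fingers": 0.5,"delta_pos": [0,0,-0.7],"turn": 0}
    - {"fingers": 0.45,"delta_pos": [0,0,-0.45],"turn": 0}
    - {"fingers": 0.4,"delta_pos": [0,0,0],"turn": 0}
    - {"fingers": 0.4,"delta_pos": [0,0,0],"turn": 0}
    - {"fingers": 0.4,"delta_pos": [0,0,0],"turn": 0}
  grip_force: 20

```text
time_s: 5.1
ee_pos: [0.5198, -0.005, 0.0936]
orientation: [0.001, 0.776, 0.631, 0.001]
ft_force: [-0.4, 0.2, -0.7]
gripper_width: 0.0342
grasp_force: 0.0
```

```bash
python3 look.py w4; python3 - <<'E'
from h import *
s=state();print(s["ee_pos"],2*np.degrees(np.arctan2(s["orientation"][2],s["orientation"][1])),s["ft_force"],s["gripper_width"])
t=np.radians(78.17);d=np.array([np.cos(t),np.sin(t)]);n=np.array([-d[1],d[0]]);e=s["ee_pos"][:2]-[.522,.0078];print("S,N",e@d*1000,e@n*1000)
E
```

```text
5.15 [ 0.5197 -0.005   0.0936] [7.000e-04 7.759e-01 6.309e-01 8.000e-04] [ 0.22  0.56 -0.42  2.05  0.39  0.6  -0.67]
[[0.979, -0.196, -0.053, 0.533], [-0.203, -0.943, -0.263, 0.061], [0.001, 0.268, -0.963, 0.164], [0.0, 0.0, 0.0, 1.0]]
button_face 0.73 [291. 230.] [0.5361 0.0065 0.043 ]
button_face 0.67 [227. 114.] [0.5181 0.0556 0.013 ]
jaw_back 0.92 [255. 186.] [0.5259 0.0287 0.0477]
mouth 0.62 [284. 113.] [0.5416 0.053  0.0478]
bar 0.58 [259. 186.] [0.5275 0.0287 0.0489]
guide 0.73 [228. 109.] [0.5224 0.0587 0.0481]
[ 0.51919253 -0.00514295  0.0928451 ] 78.23293842384066 [-1.22008055  0.59181459 -0.39071623] 0.03410725830258415
S,N -13.243600860969059 0.09442019174787197
```

View pics/w4.png

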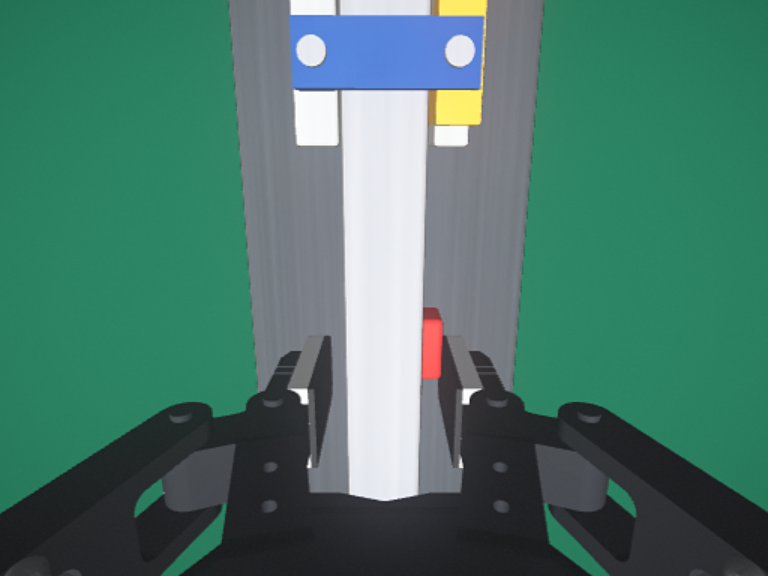

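The pads straddle the bar evenly, the right pad at the rear half of the button (430,345). Close in steps.

>>> play_rows:
  steps:
    - {"fingers": 0.32,"delta_pos": [0,0,0],"turn": 0}
    - {"fingers": 0.3,"delta_pos": [0,0,0],"turn": 0}
    - {"fingers": 0.28,"delta_pos": [0,0,0],"turn": 0}
    - {"fingers": 0.28,"delta_pos": [0,0,0],"turn": 0}

```text
time_s: 5.8
ee_pos: [0.5196, -0.0051, 0.0927]
orientation: [0.0, 0.776, 0.631, 0.001]
ft_force: [2.4, -1.3, 1.7]
gripper_width: 0.024
grasp_force: 1.3
```

>>> play_rows:
  steps:
    - {"fingers": 0.26,"delta_pos": [0,0,0],"turn": 0}
    - {"fingers": 0.25,"delta_pos": [0,0,0],"turn": 0}
    - {"fingers": 0.24,"delta_pos": [0,0,0],"turn": 0}
    - {"fingers": 0.23,"delta_pos": [0,0,0],"turn": 0}

```text
time_s: 6.2
ee_pos: [0.519, -0.0049, 0.0925]
orientation: [-0.0, 0.776, 0.631, 0.0]
ft_force: [1.5, -0.4, 4.4]
gripper_width: 0.0196
grasp_force: 10.4
```

>>> play_rows:
  steps:
    - {"fingers": 0.22,"delta_pos": [0,0,0],"turn": 0}
    - {"fingers": 0.2,"delta_pos": [0,0,0],"turn": 0}
    - {"fingers": 0.2,"delta_pos": [0,0,0],"turn": 0}

```text
time_s: 6.5
ee_pos: [0.519, -0.0049, 0.0926]
orientation: [-0.0, 0.776, 0.631, 0.0]
ft_force: [1.3, 0.2, 6.7]
gripper_width: 0.0197
grasp_force: 19.8
```

>>> play_rows:
  steps:
    - {"fingers": 0.2,"delta_pos": [0,0,0.01],"turn": 0}
    - {"fingers": 0.2,"delta_pos": [0.0205,0.098,0],"turn": 0}
    - {"fingers": 0.2,"delta_pos": [0.0205,0.098,0],"turn": 0}
    - {"fingers": 0.2,"delta_pos": [0.0205,0.098,0],"turn": 0}
    - {"fingers": 0.2,"delta_pos": [0.0205,0.098,0],"turn": 0}

```text
time_s: 7.0
ee_pos: [0.521, 0.0048, 0.0926]
orientation: [0.001, 0.776, 0.63, -0.001]
ft_force: [2.5, -5.9, 4.9]
gripper_width: 0.02
grasp_force: 20.4
```

>>> play_rows:
  steps:
    - {"fingers": 0.2,"delta_pos": [0.0205,0.098,0],"turn": 0}
    - {"fingers": 0.2,"delta_pos": [0.0205,0.098,0],"turn": 0}
    - {"fingers": 0.2,"delta_pos": [0.0205,0.098,0],"turn": 0}
    - {"fingers": 0.2,"delta_pos": [0.0205,0.098,0],"turn": 0}
    - {"fingers": 0.2,"delta_pos": [0.0205,0.098,0],"turn": 0}
    - {"fingers": 0.2,"delta_pos": [0.0205,0.098,0],"turn": 0}
    - {"fingers": 0.2,"delta_pos": [0.0205,0.098,0],"turn": 0}
    - {"fingers": 0.2,"delta_pos": [0.0205,0.098,0],"turn": 0}

```text
time_s: 7.8
ee_pos: [0.526, 0.0281, 0.0926]
orientation: [0.001, 0.776, 0.63, -0.001]
ft_force: [0.4, -6.5, 4.9]
gripper_width: 0.0199
grasp_force: 20.4
```

```bash
cat > sn.py <<'E'
from h import *
s=state();print(s["time_s"],s["ee_pos"],2*np.degrees(np.arctan2(s["orientation"][2],s["orientation"][1])),s["gripper_width"])
t=np.radians(78.17);d=np.array([np.cos(t),np.sin(t)]);n=np.array([-d[1],d[0]]);e=s["ee_pos"][:2]-[.522,.0078];f=s["ft_force"];print("S,N",e@d*1000,e@n*1000,"f",f[:2]@d,f[:2]@n,f[2])
E
python3 sn.py
```

```text
7.8 [0.52599982 0.02813712 0.0925741 ] 78.12968865163323 0.01994101929258162
S,N 20.725163416490986 0.25442220615973377 f -6.240153741044055 -1.670912351075594 4.853033987171948
```

>>> play_rows:
  steps:
    - {"fingers": 0.2,"delta_pos": [0.0137,0.0653,0],"turn": 0}
    - {"fingers": 0.2,"delta_pos": [0.0137,0.0653,0],"turn": 0}
    - {"fingers": 0.2,"delta_pos": [0.0137,0.0653,0],"turn": 0}
    - {"fingers": 0.2,"delta_pos": [0.0137,0.0653,0],"turn": 0}

```text
time_s: 8.2
ee_pos: [0.5276, 0.0359, 0.0926]
orientation: [0.001, 0.776, 0.63, -0.002]
ft_force: [1.3, -6.9, 5.0]
gripper_width: 0.0192
grasp_force: 20.4
```

```bash
python3 sn.py; python3 - <<'E'
from h import *
a=optics.camera("wrist");cv2.imwrite("pics/w5.png",cv2.cvtColor(cv2.resize(a["color"][60:360,100:412],(780,750))[:600],cv2.COLOR_RGB2BGR))
E
```

```text
8.2 [0.52764078 0.03588247 0.09257791] 78.135306981899 0.01919617288473697
S,N 28.642407428881654 0.2361723420428031 f -6.52635118345061 -2.6445253977787733 5.015002128961143
```

View pics/w5.png

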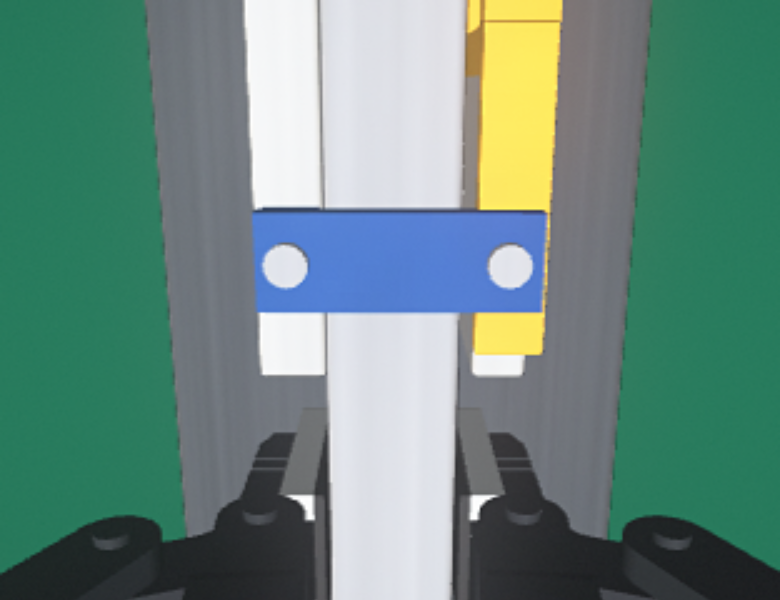

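Bar (white) sits slightly to the left in the channel; pads (440-500,410+) are close to the mouth edge (375). Measure that gap by depth.

```bash
python3 - <<'E'
from h import *
a=optics.camera("wrist");P=cloud(a)
t=np.radians(78.17);d=np.array([np.cos(t),np.sin(t)]);n=np.array([-d[1],d[0]])
for u in(225,288,294):
  for v in range(198,246,3):
    q=P[v,u];e=q[:2]-[.522,.0078];print(u,v,(e@d*1000).round(1),(e@n*1000).round(1),(q[2]*1000).round(1),a["color"][v,u])
E
```

```text
225 198 59.5 12.4 49.0 [242 243 245]
225 201 58.0 12.5 48.3 [242 244 245]
225 204 57.0 12.5 48.7 [242 243 245]
225 207 55.7 12.6 48.4 [242 243 245]
225 210 54.7 12.6 48.9 [245 246 247]
225 213 39.4 16.5 11.8 [114 120 127]
225 216 38.2 16.4 12.9 [116 121 128]
225 219 36.4 16.5 12.4 [116 121 129]
225 222 35.0 16.5 12.9 [117 122 129]
225 225 40.1 14.8 29.0 [113 116 118]
225 228 39.6 14.7 31.0 [111 114 115]
225 231 39.8 14.3 34.7 [113 115 116]
225 234 39.5 14.1 37.2 [112 114 116]
225 237 39.6 13.8 40.4 [112 114 116]
225 240 39.7 13.5 43.5 [111 114 114]
225 243 39.8 13.2 46.4 [110 112 114]
288 198 58.3 -11.5 45.3 [134 128 128]
288 201 57.4 -11.4 46.2 [125 122 122]
288 204 56.3 -11.4 46.5 [154 151 148]
288 207 55.3 -11.4 47.1 [159 157 153]
288 210 41.5 -14.9 13.3 [160 160 163]
288 213 40.0 -14.9 13.4 [119 120 129]
288 216 38.0 -15.1 12.2 [120 121 129]
288 219 37.0 -14.9 14.0 [118 120 129]
288 222 35.2 -15.0 13.4 [117 121 129]
288 225 39.4 -13.6 27.2 [114 115 116]
288 228 39.5 -13.3 30.8 [115 116 117]
288 231 39.4 -13.0 33.7 [114 115 116]
288 234 40.1 -12.6 38.5 [114 115 116]
288 237 39.5 -12.4 40.0 [113 114 115]
288 240 39.8 -12.1 43.6 [114 115 116]
288 243 39.3 -11.9 45.4 [113 114 115]
294 198 60.6 -12.9 52.3 [254 234 103]
294 201 59.1 -13.0 51.4 [254 235 102]
294 204 56.9 -13.5 48.4 [242 245 252]
294 207 55.9 -13.4 49.0 [242 244 245]
294 210 54.9 -13.4 49.4 [244 246 246]
294 213 39.5 -18.0 12.1 [116 119 126]
294 216 96.9 0.6 163.2 [118 121 127]
294 219 36.9 -18.0 13.6 [117 121 127]
294 222 34.6 -18.2 12.0 [119 122 128]
294 225 33.4 -18.1 13.0 [118 121 128]
294 228 31.3 -18.3 11.9 [118 122 129]
294 231 39.7 -15.5 34.6 [113 115 117]
294 234 39.3 -15.3 36.7 [111 111 113]
294 237 39.6 -14.9 40.3 [114 115 116]
294 240 39.8 -14.5 43.5 [112 114 115]
294 243 39.7 -14.3 46.1 [111 113 113]
```

>>> play_rows:
  steps:
    - {"fingers": 0.2,"delta_pos": [0.01,0.049,0],"turn": 0}
    - {"fingers": 0.2,"delta_pos": [0.01,0.049,0],"turn": 0}
    - {"fingers": 0.2,"delta_pos": [0.01,0.049,0],"turn": 0}

```text
time_s: 8.6
ee_pos: [0.5285, 0.0402, 0.0926]
orientation: [0.001, 0.776, 0.63, -0.002]
ft_force: [1.4, -6.8, 4.5]
gripper_width: 0.0192
grasp_force: 20.4
```

>>> play_rows:
  steps:
    - {"fingers": 0.2,"delta_pos": [0.01,0.049,0],"turn": 0}
    - {"fingers": 0.2,"delta_pos": [0.01,0.049,0],"turn": 0}
    - {"fingers": 0.2,"delta_pos": [0.01,0.049,0],"turn": 0}

```text
time_s: 8.9
ee_pos: [0.5295, 0.0446, 0.0926]
orientation: [0.001, 0.776, 0.63, -0.002]
ft_force: [0.8, -6.4, 5.7]
gripper_width: 0.0199
grasp_force: 20.4
```

```bash
python3 sn.py
```

```text
8.9 [0.52949868 0.0445799  0.09256071] 78.12944914064506 0.019922978541595304
S,N 37.5359968756896 0.2007803743976195 f -6.141567126937678 -2.123108727625303 5.653211752558528
```

>>> play_rows:
  steps:
    - {"fingers": 0.2,"delta_pos": [0.01,0.049,0],"turn": 0}
    - {"fingers": 0.2,"delta_pos": [0.01,0.049,0],"turn": 0}
    - {"fingers": 0.2,"delta_pos": [0.01,0.049,0],"turn": 0}
    - {"fingers": 0.2,"delta_pos": [0,0,0],"turn": 0}

```text
time_s: 9.3
ee_pos: [0.5305, 0.0493, 0.0926]
orientation: [0.001, 0.776, 0.63, -0.001]
ft_force: [1.9, -5.4, 4.5]
gripper_width: 0.02
grasp_force: 20.3
```

```bash
python3 sn.py
```

```text
9.3 [0.53051617 0.04934156 0.09259015] 78.1509001651779 0.019967374927127402
S,N 42.40511731038128 0.18108357216308152 f -4.917329357290008 -2.9795028069158325 4.526950868891775
```

>>> play_rows:
  steps:
    - {"fingers": 0.3,"delta_pos": [0,0,0],"turn": 0}
    - {"fingers": 0.5,"delta_pos": [0,0,0],"turn": 0}
    - {"fingers": 0.6,"delta_pos": [0,0,0],"turn": 0}
    - {"fingers": 0.6,"delta_pos": [0,0,0.6],"turn": 0}
    - {"fingers": 0.6,"delta_pos": [0,0,1],"turn": 0}
    - {"fingers": 0.6,"delta_pos": [0,0,1],"turn": 0}

```text
time_s: 9.9
ee_pos: [0.5301, 0.0523, 0.1711]
orientation: [-0.001, 0.775, 0.632, -0.0]
ft_force: [1.4, -0.2, 0.2]
gripper_width: 0.0512
grasp_force: 0.0
```

>>> play_rows:
  steps:
    - {"fingers": 0.3,"delta_pos": [-0.167,-0.797,0],"turn": 0}
    - {"fingers": 0,"delta_pos": [-0.167,-0.797,0],"turn": 0}
    - {"fingers": 0,"delta_pos": [-0.167,-0.797,0],"turn": 0}
    - {"fingers": 0,"delta_pos": [-0.167,-0.797,0],"turn": 0}
    - {"fingers": 0,"delta_pos": [-0.167,-0.797,0],"turn": 0}
    - {"fingers": 0,"delta_pos": [0,0,0],"turn": 0}

```text
time_s: 10.5
ee_pos: [0.5047, -0.0713, 0.1703]
orientation: [0.0, 0.777, 0.629, -0.001]
ft_force: [0.7, 0.4, 0.8]
gripper_width: 0.0001
grasp_force: 0.0
```

```bash
python3 sn.py; python3 - <<'E'
from h import *
a=optics.camera("wrist");P=cloud(a);C=a["color"].astype(int);R,G,B=C[...,0],C[...,1],C[...,2]
cv2.imwrite("pics/w6.png",cv2.cvtColor(cv2.resize(a["color"],(768,576)),cv2.COLOR_RGB2BGR))
t=np.radians(78.17);d=np.array([np.cos(t),np.sin(t)]);n=np.array([-d[1],d[0]])
S=(P[...,:2]-[.522,.0078])@d*1000;N=(P[...,:2]-[.522,.0078])@n*1000;Z=P[...,2]*1000
near=(a["depth"]>0)&(abs(N)<24)&(Z>20)&(Z<75)
o=near&(R>150)&(G>70)&(G<190)&(B<90)&(S<0)
print("orange",o.sum(),[np.percentile(x[o],[2,50,98]).round(1) for x in(S,N,Z)] if o.sum() else '')
t=near&(abs(Z-48.5)<2)&(abs(N)<14)&(S<54);print("bar",[np.percentile(x[t],[1,50,99]).round(1) for x in(S,N)])
red=near&(R>1.8*G)&(abs(G-B)<50);print("red",red.sum(),[np.percentile(x[red],[2,50,98]).round(1) for x in(S,N,Z)] if red.sum() else '')
E
```

```text
10.5 [ 0.50465647 -0.07132978  0.17028474] 78.00026136944392 7.454913317736599e-05
S,N -81.00464943457376 0.7528728148627066 f 0.4883287684803485 -0.6079279443949606 0.7817082237546488
orange 151 [array([-55.5, -55. , -54.7]), array([-15.8,   4.3,  18.2]), array([29.6, 61.2, 70. ])]
bar [array([-51.7,  -4.5,  34.6]), array([-8.9,  0.9, 10.6])]
red 6 [array([-55.4, -55. , -54.8]), array([-14.9,  16.6,  18. ]), array([62.8, 69.2, 70.1])]
```

View pics/w6.png

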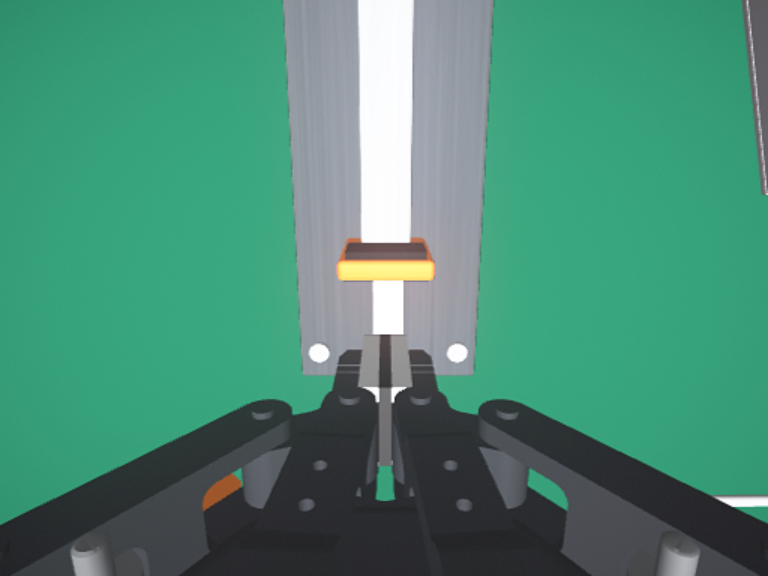

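Fingers shut at (385,360) behind the jaw (386,265), gap about 7 mm; the jaw's front shows the button stands at the mouth, under the lip. Lower and push.

>>> play_rows:
  steps:
    - {"fingers": 0,"delta_pos": [0,0,-1],"turn": 0}
    - {"fingers": 0,"delta_pos": [0.02,0,-0.9],"turn": 0}
    - {"fingers": 0,"delta_pos": [0,0,-0.3],"turn": 0}
    - {"fingers": 0,"delta_pos": [0,0,0],"turn": 0}
    - {"fingers": 0,"delta_pos": [0.0137,0.0653,0],"turn": 0}
    - {"fingers": 0,"delta_pos": [0.0137,0.0653,0],"turn": 0}

```text
time_s: 11.15
ee_pos: [0.5079, -0.0641, 0.1058]
orientation: [0.001, 0.776, 0.631, 0.001]
ft_force: [0.0, -4.6, -0.3]
gripper_width: -0.0001
grasp_force: 2.2
```

```bash
python3 sn.py
```

```text
11.15 [ 0.5078895  -0.06407     0.10583426] 78.25263479967376 -0.00013308372957413888
S,N -73.23626625857287 -0.9231692201899615 f -4.526222585692568 -0.9962550994951734 -0.2979027008241987
```

>>> play_rows:
  steps:
    - {"fingers": 0,"delta_pos": [0.0137,0.0653,0],"turn": 0}
    - {"fingers": 0,"delta_pos": [0.0137,0.0653,0],"turn": 0}
    - {"fingers": 0,"delta_pos": [0.0137,0.0653,0],"turn": 0}
    - {"fingers": 0,"delta_pos": [0.0137,0.0653,0],"turn": 0}

```text
time_s: 11.55
ee_pos: [0.5091, -0.0587, 0.1058]
orientation: [0.001, 0.777, 0.63, -0.001]
ft_force: [-0.5, -6.4, 4.1]
gripper_width: -0.0004
grasp_force: 3.6
```

>>> play_rows:
  steps:
    - {"fingers": 0,"delta_pos": [0.0137,0.0653,0],"turn": 0}
    - {"fingers": 0,"delta_pos": [0.0137,0.0653,0],"turn": 0}
    - {"fingers": 0,"delta_pos": [0.0137,0.0653,0],"turn": 0}
    - {"fingers": 0,"delta_pos": [0.0137,0.0653,0],"turn": 0}
    - {"fingers": 0,"delta_pos": [0.0137,0.0653,0],"turn": 0}
    - {"fingers": 0,"delta_pos": [0.0137,0.0653,0],"turn": 0}

```text
time_s: 12.15
ee_pos: [0.5116, -0.047, 0.1058]
orientation: [0.001, 0.777, 0.63, -0.001]
ft_force: [-1.4, -7.3, 3.9]
gripper_width: 0.0
grasp_force: 3.6
```

```bash
python3 sn.py
```

```text
12.15 [ 0.51155107 -0.04704569  0.10582233] 78.09678666892843 4.682257674812788e-05
S,N -55.82290011399035 -1.0168435650892664 f -7.400835470804796 -0.11393847605288435 3.939345265007578
```

>>> play_rows:
  steps:
    - {"fingers": 0,"delta_pos": [0.0137,0.0653,0],"turn": 0}
    - {"fingers": 0,"delta_pos": [0.0137,0.0653,0],"turn": 0}
    - {"fingers": 0,"delta_pos": [0.0137,0.0653,0],"turn": 0}
    - {"fingers": 0,"delta_pos": [0.0137,0.0653,0],"turn": 0}
    - {"fingers": 0,"delta_pos": [0.0137,0.0653,0],"turn": 0}
    - {"fingers": 0,"delta_pos": [0.0137,0.0653,0],"turn": 0}
    - {"fingers": 0,"delta_pos": [0.0137,0.0653,0],"turn": 0}
    - {"fingers": 0,"delta_pos": [0.0137,0.0653,0],"turn": 0}

```text
time_s: 12.95
ee_pos: [0.5148, -0.0315, 0.1058]
orientation: [0.002, 0.777, 0.63, -0.001]
ft_force: [-0.5, -7.8, 3.8]
gripper_width: -0.0001
grasp_force: 3.7
```

>>> play_rows:
  steps:
    - {"fingers": 0,"delta_pos": [0.0137,0.0653,0],"turn": 0}
    - {"fingers": 0,"delta_pos": [0.0137,0.0653,0],"turn": 0}
    - {"fingers": 0,"delta_pos": [0.0137,0.0653,0],"turn": 0}
    - {"fingers": 0,"delta_pos": [0.0137,0.0653,0],"turn": 0}
    - {"fingers": 0,"delta_pos": [0.0137,0.0653,0],"turn": 0}
    - {"fingers": 0,"delta_pos": [0.0137,0.0653,0],"turn": 0}

```text
time_s: 13.55
ee_pos: [0.5174, -0.0197, 0.1058]
orientation: [0.002, 0.777, 0.63, -0.001]
ft_force: [-1.3, -8.1, 5.3]
gripper_width: 0.0002
grasp_force: 3.8
```

```bash
python3 sn.py; python3 - <<'E'
from h import *
a=optics.camera("wrist");cv2.imwrite("pics/w7.png",cv2.cvtColor(cv2.resize(a["color"][0:240,120:440],(800,600)),cv2.COLOR_RGB2BGR))
np.savez("w7.npz",**{k:a[k] for k in("color","depth","mtx","pose")})
E
```

```text
13.55 [ 0.51735892 -0.01969039  0.10583552] 78.09712964662525 0.00017578186579130756
S,N -27.8579579128671 -1.0932584583612268 f -8.213458085648886 -0.34932807516412534 5.2869437652043825
```

View pics/w7.png

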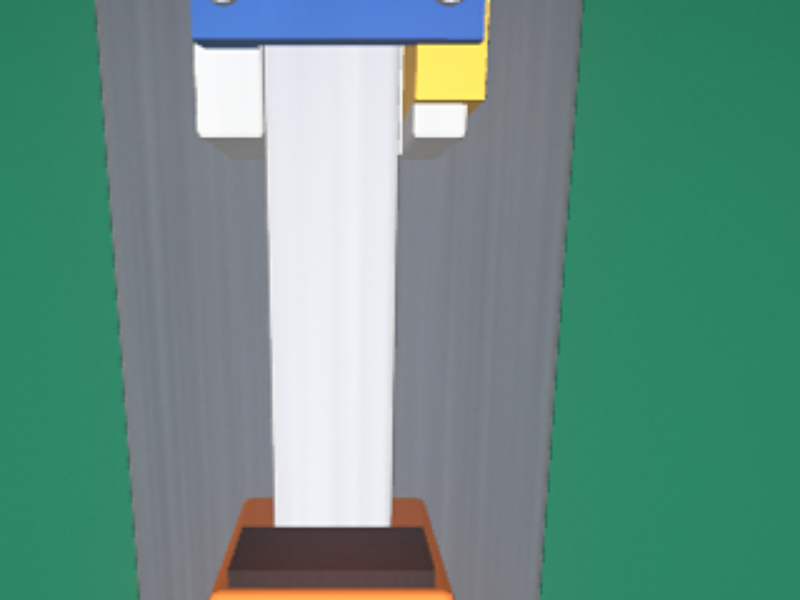

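The bar is well in, jaw at (330,560), no tilt. Now find the hole numerically: sample the yellow plate's outer face in the scene camera.

```bash
cat > hole.py <<'E'
from h import *
t=np.radians(78.17);d=np.array([np.cos(t),np.sin(t)]);n=np.array([-d[1],d[0]])
a=optics.camera("scene");Ti=np.linalg.inv(a["pose"]);K=a["mtx"]
for Z in(33,39,44):
  o=[]
  for X in range(0,150,4):
    xy=np.array([.522,.0078])+d*(X+54.4)/1000-n*.021; c=Ti@np.r_[xy,Z/1000,1]; p=K@c[:3]/c[2]
    r,g,b=a["color"][int(round(p[1])),int(round(p[0]))].astype(int); o.append(f"{X}:{'Y' if r-b>90 and g-b>50 else 'R' if r-g>70 else '.'}{r},{g},{b}")
  print(Z,*o)
print(1/np.linalg.norm(K[0,0]/c[2]/1000),"mm/px")
E
python3 hole.py
```

```text
33 0:.91,87,79 4:.99,81,53 8:.112,85,37 12:.108,81,22 16:.110,87,30 20:.114,86,25 24:.108,83,23 28:.107,80,20 32:.103,77,24 36:.114,87,30 40:.111,82,22 44:Y123,91,26 48:Y167,129,37 52:Y222,177,57 56:Y239,201,65 60:Y240,203,70 64:Y238,198,60 68:Y232,188,57 72:Y189,146,44 76:Y136,100,29 80:.110,85,29 84:.109,84,24 88:.102,78,28 92:.109,82,24 96:.112,87,28 100:.107,79,21 104:.104,79,22 108:.110,86,33 112:.110,82,34 116:.111,96,66 120:.114,113,102 124:.125,127,122 128:.101,103,101 132:.120,124,122 136:.100,104,101 140:.103,106,100 144:.87,93,89 148:.98,96,91
39 0:.98,92,79 4:.106,90,59 8:.113,86,32 12:.115,84,26 16:.110,83,22 20:Y120,90,29 24:Y112,81,19 28:Y117,87,22 32:Y127,96,26 36:.113,83,26 40:Y119,86,26 44:Y119,90,27 48:Y146,112,35 52:Y212,167,51 56:Y230,188,65 60:Y230,192,77 64:Y233,191,66 68:Y213,167,49 72:Y191,149,42 76:Y141,107,30 80:Y116,89,25 84:.110,79,21 88:Y133,100,28 92:Y114,83,23 96:Y124,93,26 100:Y111,83,20 104:Y118,89,26 108:.110,80,21 112:.113,85,28 116:.113,99,67 120:.136,132,122 124:.137,144,138 128:.132,133,131 132:.132,135,135 136:.123,128,125 140:.106,110,106 144:.96,98,91 148:.110,115,110
44 0:.122,116,97 4:.119,100,59 8:Y132,102,41 12:.115,84,26 16:.113,87,36 20:.128,101,44 24:Y135,103,28 28:Y158,124,35 32:Y127,96,26 36:Y142,106,28 40:Y184,142,41 44:Y143,106,32 48:Y167,132,40 52:Y182,144,47 56:Y198,160,56 60:Y230,192,77 64:Y212,171,59 68:Y206,163,52 72:Y188,148,46 76:Y172,133,40 80:Y128,95,24 84:Y162,121,29 88:Y133,100,28 92:Y151,113,32 96:Y124,93,26 100:Y141,106,28 104:Y183,142,40 108:Y138,103,23 112:Y154,118,29 116:.122,101,61 120:.125,117,102 124:.131,135,133 128:.120,127,124 132:.116,123,120 136:.121,128,126 140:.103,108,109 144:.100,105,100 148:.128,135,132
3.1219303846198394 mm/px
```

A lit sill 24 mm long at 50–74 mm past the mouth marks the hole, centre about 62 mm; the button stands near 46. Push gently to about 57, then feel.

>>> play_rows:
  steps:
    - {"fingers": 0,"delta_pos": [0.007,0.0327,0],"turn": 0}
    - {"fingers": 0,"delta_pos": [0.007,0.0327,0],"turn": 0}
    - {"fingers": 0,"delta_pos": [0.007,0.0327,0],"turn": 0}
    - {"fingers": 0,"delta_pos": [0.007,0.0327,0],"turn": 0}
    - {"fingers": 0,"delta_pos": [0.007,0.0327,0],"turn": 0}

```text
time_s: 14.15
ee_pos: [0.5184, -0.0149, 0.1058]
orientation: [0.002, 0.777, 0.63, -0.001]
ft_force: [-1.1, -7.4, 4.9]
gripper_width: -0.0002
grasp_force: 3.8
```

>>> play_rows:
  steps:
    - {"fingers": 0,"delta_pos": [0.007,0.0327,0],"turn": 0}
    - {"fingers": 0,"delta_pos": [0.007,0.0327,0],"turn": 0}
    - {"fingers": 0,"delta_pos": [0.007,0.0327,0],"turn": 0}

```text
time_s: 14.45
ee_pos: [0.519, -0.0119, 0.1058]
orientation: [0.002, 0.777, 0.63, -0.001]
ft_force: [-0.8, -7.4, 4.4]
gripper_width: -0.0002
grasp_force: 3.8
```

```bash
python3 sn.py
```

```text
14.45 [ 0.51899288 -0.01192957  0.10581799] 78.09466571672345 -0.00021858100902056893
S,N -19.927004644578023 -1.1014817132187953 f -7.3860151558900435 -0.6803869792455607 4.412989704052108
```

>>> play_rows:
  steps:
    - {"fingers": 0,"delta_pos": [0.007,0.0327,0],"turn": 0}
    - {"fingers": 0,"delta_pos": [0.007,0.0327,0],"turn": 0}
    - {"fingers": 0,"delta_pos": [0.007,0.0327,0],"turn": 0}

```text
time_s: 14.75
ee_pos: [0.5196, -0.009, 0.1058]
orientation: [0.002, 0.777, 0.63, -0.001]
ft_force: [-0.9, -7.0, 4.3]
gripper_width: -0.0003
grasp_force: 3.8
```

>>> play_rows:
  steps:
    - {"fingers": 0,"delta_pos": [0.007,0.0327,0],"turn": 0}
    - {"fingers": 0,"delta_pos": [0.0035,0.0163,0],"turn": 0}

```text
time_s: 14.95
ee_pos: [0.52, -0.0074, 0.1058]
orientation: [0.001, 0.777, 0.63, -0.001]
ft_force: [-0.3, -8.0, 4.0]
gripper_width: -0.0002
grasp_force: 3.8
```

Button about 58.5 mm in; continue in small pieces.

>>> play_rows:
  steps:
    - {"fingers": 0,"delta_pos": [0.007,0.0327,0],"turn": 0}

```text
time_s: 15.05
ee_pos: [0.5203, -0.0055, 0.1058]
orientation: [0.001, 0.776, 0.63, 0.0]
ft_force: [0.5, -3.4, 2.8]
gripper_width: -0.0001
grasp_force: 1.6
```

>>> play_rows:
  steps:
    - {"fingers": 0,"delta_pos": [0.007,0.0327,0],"turn": 0}

```text
time_s: 15.15
ee_pos: [0.5206, -0.0036, 0.1056]
orientation: [0.001, 0.776, 0.631, 0.0]
ft_force: [0.7, -2.7, 2.6]
gripper_width: -0.0001
grasp_force: 1.7
```

```bash
python3 sn.py
```

```text
15.15 [ 0.52057424 -0.00363043  0.10558292] 78.18851460153314 -0.0001453375430929508
S,N -11.479943936900863 -0.9478629806261482 f -2.5290505076341105 -1.2239645127150016 2.6210402876042123
```

The force fell from 8 to 3 N: the button popped out. Back off and check.

>>> play_rows:
  steps:
    - {"fingers": 0,"delta_pos": [-0.068,-0.326,0],"turn": 0}
    - {"fingers": 0,"delta_pos": [-0.137,-0.653,0],"turn": 0}
    - {"fingers": 0,"delta_pos": [0,0,1],"turn": 0}
    - {"fingers": 0,"delta_pos": [0,0,1],"turn": 0}
    - {"fingers": 0,"delta_pos": [0,0,1],"turn": 0}
    - {"fingers": 0,"delta_pos": [0,0,0],"turn": 0}

```text
time_s: 15.75
ee_pos: [0.5159, -0.0322, 0.1984]
orientation: [0.002, 0.776, 0.631, 0.003]
ft_force: [0.3, 0.4, 0.4]
gripper_width: -0.0002
grasp_force: 0.0
```

```bash
python3 hole.py | cut -c1-900 | head -2; python3 - <<'E'
from h import *
a=optics.camera("wrist");b=optics.camera("scene");P=cloud(a);C=a["color"].astype(int);R,G,B=C[...,0],C[...,1],C[...,2]
t=np.radians(78.17);d=np.array([np.cos(t),np.sin(t)]);n=np.array([-d[1],d[0]])
S=(P[...,:2]-[.522,.0078])@d*1000;N=(P[...,:2]-[.522,.0078])@n*1000;Z=P[...,2]*1000
o=(a["depth"]>0)&(abs(N)<24)&(Z>60)&(Z<75)&(R>150)&(G>70)&(G<190)&(B<90)&(S<50)
print("orange top S",np.percentile(S[o],[2,50,98]))
i=np.hstack([cv2.resize(b["color"][165:265,220:360],(400,286)),cv2.resize(a["color"],(400,286))]);cv2.imwrite("pics/w8.png",cv2.cvtColor(i,cv2.COLOR_RGB2BGR))
E
python3 sn.py
```

```text
33 0:.90,86,75 4:.103,86,53 8:.109,84,30 12:.108,81,22 16:.109,85,28 20:.114,85,27 24:.108,81,24 28:.105,77,15 32:.111,82,28 36:.113,82,25 40:.112,83,25 44:Y123,91,25 48:Y164,122,32 52:Y219,170,49 56:Y235,190,57 60:Y231,179,54 64:Y232,187,59 68:Y220,169,49 72:Y183,139,43 76:Y130,96,28 80:.111,84,27 84:.107,79,24 88:.111,85,35 92:.107,78,20 96:.106,81,21 100:.107,80,20 104:.109,81,25 108:.108,84,27 112:.109,82,27 116:.105,87,58 120:.106,104,90 124:.123,123,121 128:.101,104,102 132:.108,110,109 136:.100,104,101 140:.97,101,97 144:.92,92,88 148:.92,92,90
39 0:.96,94,79 4:.108,90,60 8:.110,83,31 12:.115,85,27 16:.111,81,24 20:Y123,93,28 24:Y112,86,21 28:Y117,87,21 32:Y128,96,28 36:.114,84,24 40:Y114,85,23 44:Y120,89,29 48:Y149,114,40 52:Y210,162,49 56:Y219,172,53 60:Y200,149,44 64:Y204,152,42 68:Y190,136,40 72:Y174,127,35 76:Y131,97,27 80:Y110,78,17 84:Y109,80,17 88:Y131,97,28 92:.112,84,23 96:Y124,96,30 100:.113,83,26 104:Y116,89,25 108:Y112,83,21 112:.109,81,24 116:.109,89,53 120:.117,115,99 124:.132,137,131 128:.123,125,125 132:.114,119,117 136:.119,120,115 140:.106,109,105 144:.96,100,92 148:.95,99,95
orange top S [-0.65792101  7.05050397  7.31712942]
15.9 [ 0.51333181 -0.03260778  0.19422162] 78.245914501853 0.00013124742296536282
S,N -41.326573923934646 0.20013667114308673 f -0.10266236908949466 -0.10627016023590083 -0.7441557372461035
```

View pics/w8.png

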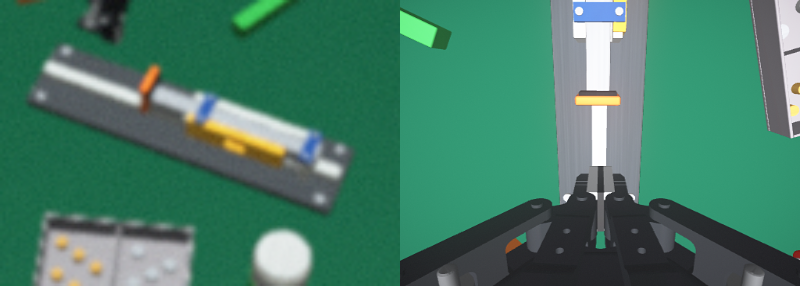

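The jaw's place puts the button about 62.7 mm past the mouth, on the hole's centre. The scene crop is too blurred to show red in the hole (235,147), so I'll look closer with the wrist camera from the button side, staying above everything.

>>> play_rows:
  steps:
    - {"fingers": 0,"delta_pos": [0.2,0,0.4],"turn": 0}
    - {"fingers": 0,"delta_pos": [0.83,0.44,0],"turn": 0}
    - {"fingers": 0,"delta_pos": [0.83,0.44,0],"turn": 0}
    - {"fingers": 0,"delta_pos": [0.83,0.44,0],"turn": 0}
    - {"fingers": 0,"delta_pos": [0.83,0.44,0],"turn": 0}
    - {"fingers": 0,"delta_pos": [0.83,0.44,0],"turn": 0}
    - {"fingers": 0,"delta_pos": [0.83,0.44,0],"turn": 0}
    - {"fingers": 0,"delta_pos": [0.83,0.44,0],"turn": 0}
    - {"fingers": 0,"delta_pos": [0.83,0.44,0],"turn": 0}
    - {"fingers": 0,"delta_pos": [0,0,0],"turn": 0}

```text
time_s: 16.9
ee_pos: [0.7211, 0.0761, 0.2059]
orientation: [-0.001, 0.775, 0.632, 0.001]
ft_force: [-1.5, 0.3, 0.8]
gripper_width: 0.0002
grasp_force: 0.0
```

```bash
python3 - <<'E'
from h import *
a=optics.camera("wrist");P=cloud(a);C=a["color"].astype(int);R,G,B=C[...,0],C[...,1],C[...,2]
print(state()["ee_pos"])
t=np.radians(78.17);d=np.array([np.cos(t),np.sin(t)]);n=np.array([-d[1],d[0]])
S=(P[...,:2]-[.522,.0078])@d*1000-54.4;N=(P[...,:2]-[.522,.0078])@n*1000;Z=P[...,2]*1000
near=(a["depth"]>0)&(abs(N)<30)&(Z>15)&(Z<60)&(S>20)&(S<130)
y=near&(R-B>60)
print("yellow",y.sum(),[np.percentile(x[y],[2,50,98]).round(1) for x in(S,N,Z)] if y.sum() else '')
r=near&(R>2*G)&(R>2*B)&(R>60)
print("red",r.sum(),[np.percentile(x[r],[2,50,98]).round(1) for x in(S,N,Z)] if r.sum() else '')
print([r_["score"] for r_ in nets.boxes_of(a,"button_face")],[np.round(w(a,r_["position"]),3) for r_ in nets.boxes_of(a,"button_face")])
E
```

```text
[0.71964048 0.07474542 0.20566343]
yellow 4996 [array([ 23.3,  72.9, 115.1]), array([-22.2, -21. , -11.8]), array([23.7, 46.3, 53. ])]
red 73 [array([55.2, 63.1, 70.5]), array([-16.4, -15.6, -14.6]), array([32.2, 35.2, 37.8])]
[0.69, 0.59] [array([0.569, 0.131, 0.013]), array([0.561, 0.119, 0.033])]
```

The red face shows in the hole at 63 mm, 16 mm off the axis, so the button is fully out.

```bash
python3 -c "
from rig import arm
print(arm.hand_in())"
```

```text
the job is handed in; nothing more can be done
None
```

The telescoping arm is shut: the button popped out in the plate's hole about 63 mm past the mouth, the bar is let go, and the job was handed in at about 17 s; the judge returned no verdict.

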